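# Fit the pump cover on its dowels and gauge the bore

## Robot

A 6-joint arm with a two-finger parallel gripper is mounted at the origin on the work surface. World frame = base frame: x ahead of the robot, y to its left, z up, the work surface at z = 0. Lengths are in m, angles in rad, forces in N, time in s.
With the tool pointing down it reaches from about 0.25 to 0.725 m from the base axis. Payload 4 kg.
Tool frame: the origin (TCP) lies on the centre line of the jaws, within the pads' length; the fingertips stand 22 mm ahead of it and the grasp point (between the pads) lies 3 mm ahead of it; z points along the fingers, y is the line along which they close (so a half turn about z gives the same grasp; the last joint's range is limited). The gripper opens to 85 mm and grips with 20 to 120 N. Pads are 22 mm wide; open, the fingers measure 114 mm over their backs; the gripper's body (76 mm by 85 mm) begins 54 mm behind the grasp point. The pads swing forward as they close: fully open they stand 13 mm farther back than shut.
Start: joints at [1.224, 0.241, 0.005, 1.335, 0, 1.571], TCP at [0.17, 0.47, 0.253] pointing down, gripper open.
Joint ranges: [-2.72, 2.72], [-1.05, 1.87], [-1.09, 1.28], [-1.99, 2.15], [-1.42, 1.44], [-3.14, 3.14]. Speed limits (rad/s): [2.79, 2.79, 3.14, 3.14, 3.14, 3.14].

## Interface

Orientations are given as a unit quaternion [x, y, z, w].
In Python, from workcell import bot gives the robot as it stands.
- The arm moves only by the shell command python3 -m inch 'ROWS'. ROWS is JSON, one flat list of numbers, 7 for each row, row after row: the shift along the world's x, y, z in mm, then the turn, a rotation vector about the world's x, y, z in rad, then the opening in per cent of the stroke, from 0 (shut) to 100 (fully open). A call has 1 to 8 rows; each row is the pose to reach, as a shift and turn from the pose commanded when the call began; what a row does not reach only later rows make up. A row lasts 1/12 s, in which the tool goes at most 41.7 mm and 7.16 degrees, less where a joint would pass 70% of its speed; a pose out of reach is approached as far as the arm can. A call with a gripper value outside its range is refused whole. The fingers move at their own pace and stop on an object; the grip force is fixed at half the most. Time passes only in rows, so rows that repeat a pose let the fingers close. It gives the time, the measured TCP pose, the force, the opening and the grip force at its end, in the units of the state.
- bot.get_obs(): the state, without advancing time (a new reading comes with each control period).
- bot.camera(name): name is "scene" or "top" or "wrist"; returns the picture (480x640x3 uint8, blue, green, red); there is no depth.
- bot.camera_info(name): a dict with "intrinsics" (3x3 intrinsics, pixels), "distortion" ([k1, k2, p1, p2, k3] as OpenCV has them; the pictures are not rectified), "camera_from_world" (4x4, takes a point from world to camera coordinates); the wrist camera has in their place "hand_eye" (4x4, takes a point from camera to tool coordinates, whose origin is the TCP and whose axes are the flange's). Camera axes: x right, y down, z forward; pixel columns grow to the right and rows downward; lengths in m; the calibration is good to about 2 mm. A picture is of the moment at which its call begins: read the wrist's pose just before it. camera_info takes no time and is no camera call.
- bot.job_done(): hands the job in; it is judged then, once.
Trained networks look in the newest picture that a camera, given by its name, has taken for a name from the list of things; names that differ only in an ending like _2 or _b are one class to them, and where a whole thing is asked for, a point or a joint stands for the part that bears it (a point fixed in the world has none). Each returns a list of dicts, best first, with "confidence" (0 to 1); they miss things now and then, are a little off and sometimes report something else, mostly with a low value. They report only what shows in the picture. A call takes as long as a camera call.
- bot.silhouettes(camera, target): "mask" (480x640 bool, what is visible of it) and "uv" ([column, row] in pixels, amid what is visible of it).
- bot.spot_point(camera, target): "uv" ([column, row] in pixels: a listed point, or the origin of a listed thing).
The state is a dict: "clock": time; "joint_pos": joint angles; "joint_vel": joint speeds; "tau": joint torques, N m; "eef_pos": TCP position; "tool_rot": TCP orientation; "ft_force": force on the tool from outside, world axes, zero at the start; "ft_torque": the same for the moment, N m; "grip_width": finger opening in m; "grasp_force": force on a finger pad.
Only numpy, scipy, OpenCV 4.12 (cv2) and the standard library are available. Lean on these libraries where they do the work, as an engineer would, in place of code of your own. Each camera call takes 0.05 s, during which the arm holds its last target. There are 200 camera calls.

## Task

Take the cover with the rectangular bored block from the slanted rack and fit it on the pump housing: keep hold of it while lowering it level so that both dowel pins enter their matching holes together, without forcing, until it lies fully home, then let go. Then take the depth gauge from its stand, lower it gently through the cover into the blind bore until it bottoms out, hold it there for two seconds and let go, leaving it standing in the bore and the blank cover, oil can, bearing hub and screwdriver where they are.

Things in the scene. Friction and masses are not known exactly. Their poses are not given: they have to be found in the camera images.
- cover: The cover to fit: aluminium plate 110 (own x) x 76 (y) x 8 mm; on its middle a rectangular block 40 (x) x 32 (y) x 32 mm tall, to be gripped across y, with a 15 mm hole right through along z. Through holes: 14 mm at x = +42 mm, 10 mm at x = -42. About 0.3 kg. Origin: centre of the underside; z out of the block side. It starts underside down on the rack's slope, x up the slope.
- big_hole (a point): Centre of the cover's 14 mm hole at the level of the underside (own x = +42 mm).
- small_hole (a point): Centre of the cover's 10 mm hole at the level of the underside (own x = -42 mm).
- blank_cover: Bystander: aluminium cover of the same outline (110 x 76 x 8 mm) with a solid ROUND boss, 32 mm across and 22 mm tall, and two small holes; on the rack on one or the other side of the right cover, centres about 92 mm apart. Origin: centre of the underside.
- rack: Fixed steel rack, 190 mm wide (own y), 105 mm deep. Its face is inclined 35 degrees to the horizontal and looks up and towards own -x (low edge with a 6 mm lip at -x, high edge 94 mm above the table at +x). Origin on the table under the face's middle, which is 58 mm up. The covers lie on the face.
- housing: Fixed grey pump housing 118 (own x) x 84 (y) x 55 mm tall, on a foot plate 150 x 104 x 8. On its flat top two steel pins 16 mm tall, the last 4 mm tapered: 12 mm diameter at x = +42 mm, 8 mm at x = -42; between them a blind bore 15 mm across, 35 deep. Origin: on the table under its centre, z up. With the cover home their frames are parallel, the cover's origin 55 mm above this.
- big_pin_foot (a point): Foot of the 12 mm pin, in the plane of the housing's top (height 55 mm).
- small_pin_foot (a point): Foot of the 8 mm pin, in the plane of the housing's top (height 55 mm).
- bore_floor (a point): Centre of the blind bore's floor, 20 mm above the table, 35 mm below the housing's top, 75 mm below the top of the fitted cover's block.
- gauge: Depth gauge: steel rod, 11 mm diameter, 85 mm long, below a square grip head 20 x 20 mm (faces across own x and y), 42 mm tall; 127 mm in all, 0.12 kg. Origin: centre of the rod's lower end, z up the rod. It starts upright in its stand, lower end 12 mm above the table, in a 14 mm hole 43 mm deep.
- gauge_stand: Fixed black block, 56 x 56 x 55 mm, with the gauge in its middle hole. Origin: centre of the underside.
- oil_can: Bystander: loose aluminium oil can, 68 mm across, 140 mm tall, with a thin brass spout up to 200 mm. Origin: centre of the underside.
- bearing_hub: Bystander: loose steel hub, 56 mm across, 28 mm tall. Origin: centre of the underside.
- driver: Bystander: loose screwdriver with a black grip, 130 mm long, lying along its own x.

How it is judged:
By the outcome, as a careful person would: the job done as asked, in the order asked, and still so for the second after the job is handed in, with the robot touching nothing.
It also fails if it takes over 72 s, if anything falls off the work surface, if the arm or the gripper's body presses on something with over 40 N, if the wrist force passes 120 N, or if a joint passes its speed limit or range.

## Working session

There is one attempt and no reset: what is moved stays moved. The work goes in short steps, Python scripts to look and compute and a shell command to move; the robot and the scene stay as the last step left them, time stands still between calls to the robot, and variables do not carry over. Pictures are saved under pics/ and viewed, at most 10 in all, crops included, and the job is handed in when it is done.

```bash
ls; mkdir -p pics
cat > h.py <<'E'
import numpy as np, cv2
from workcell import bot
from scipy.spatial.transform import Rotation as R
def cam(name):
    i=bot.camera_info(name); K=np.array(i["intrinsics"]); D=np.array(i["distortion"])
    if name=="wrist":
        o=bot.get_obs(); T=np.eye(4); T[:3,:3]=R.from_quat(o["tool_rot"]).as_matrix(); T[:3,3]=o["eef_pos"]
        C=T@np.array(i["hand_eye"])
    else: C=np.linalg.inv(np.array(i["camera_from_world"]))
    return K,D,C
def ray(c,uv):
    K,D,C=c; p=cv2.undistortPoints(np.array([[uv]],float),K,D)[0,0]
    d=C[:3,:3]@np.array([p[0],p[1],1]); return C[:3,3],d/np.linalg.norm(d)
def atz(c,uv,z):
    o,d=ray(c,uv); return o+d*(z-o[2])/d[2]
def proj(c,P):
    K,D,C=c; E=np.linalg.inv(C); r,_=cv2.Rodrigues(E[:3,:3])
    return cv2.projectPoints(np.atleast_2d(np.array(P,float)),r,E[:3,3],K,D)[0][:,0]
def tri(rays):
    A=np.zeros((3,3));b=np.zeros(3)
    for o,d in rays:
        M=np.eye(3)-np.outer(d,d);A+=M;b+=M@o
    return np.linalg.solve(A,b)
E
cat > m1.py <<'E'
from h import *
np.set_printoptions(precision=4,suppress=True)
ims=[]
rays={}
for n in ("scene","top"):
    im=bot.camera(n); ims.append(im); cv2.imwrite(f"pics/{n}1.png",im); c=cam(n)
    print(n,c[2][:3,3])
    for t in ["cover","big_hole","small_hole","blank_cover","rack","housing","big_pin_foot","small_pin_foot","gauge","gauge_stand","oil_can","bearing_hub","driver"]:
        r=bot.spot_point(n,t)
        if r:
            rays.setdefault(t,[]).append(ray(c,r[0]["uv"]))
        print(t,[(np.round(x["uv"],1),round(x["confidence"],2)) for x in r[:2]], end=' ')
        if r: print(atz(c,r[0]["uv"],0.0)[:2],atz(c,r[0]["uv"],0.055)[:2])
        else: print()
for t,v in rays.items():
    if len(v)==2:
        p=tri(v); print(t,p,"gap mm",1e3*max(np.linalg.norm(np.cross(p-o,d)) for o,d in v))
print(bot.get_obs())
E
python3 m1.py
```

```text
pics
scene [1.0878 0.3553 0.8442]
cover [(array([258.3, 187.8]), 0.75), (array([269.7, 184.2]), 0.56)] [ 0.4685 -0.2268] [ 0.5088 -0.1889]
big_hole [(array([255.5, 187.2]), 0.68), (array([300.4, 312.5]), 0.2)] [ 0.4706 -0.233 ] [ 0.5108 -0.1947]
small_hole [(array([274.7, 183. ]), 0.57)] [ 0.4356 -0.2067] [ 0.4781 -0.1701]
blank_cover [(array([228.3, 175.4]), 0.94), (array([370.8, 231.2]), 0.67)] [ 0.4773 -0.3065] [ 0.517  -0.2633]
rack [(array([251.1, 197.8]), 0.82)] [ 0.5013 -0.2201] [ 0.5395 -0.1826]
housing [(array([454. , 335.6]), 0.91), (array([303.5, 315.9]), 0.33)] [0.5527 0.2861] [0.5876 0.2906]
big_pin_foot [(array([453.5, 338.3]), 0.98), (array([296.1, 255.6]), 0.65)] [0.5581 0.2877] [0.5926 0.2921]
small_pin_foot [(array([471.3, 300.8]), 0.85), (array([455.2, 338.5]), 0.22)] [0.4676 0.2803] [0.508  0.2852]
gauge [(array([306.9, 309.9]), 0.59)] [0.6606 0.0437] [0.6884 0.064 ]
gauge_stand [(array([302.4, 313.1]), 0.67), (array([457.9, 329.3]), 0.46)] [0.6708 0.041 ] [0.698  0.0615]
oil_can [(array([343.6, 248.6]), 0.61)] [0.5021 0.0198] [0.5403 0.0416]
bearing_hub [(array([
[... 1858 characters left out ...]
95 -0.0086] gap mm 1.8737873592033687
oil_can [0.5046 0.0243 0.0055] gap mm 2.6836701134054124
bearing_hub [ 0.579 -0.037  0.009] gap mm 0.482139502777968
driver [ 0.421   0.0319 -0.0096] gap mm 0.8291371665865834
{'clock': 1.4, 'joint_pos': array([1.224 , 0.2406, 0.005 , 1.3352, 0.    , 1.5708]), 'joint_vel': array([-0.0002, -0.001 , -0.0005, -0.0002,  0.0013, -0.0004]), 'tau': array([ -0.0008, -37.2207,  25.2687,   0.0014,  -0.    ,  -0.    ]), 'eef_pos': array([0.1699, 0.4702, 0.2533]), 'tool_rot': array([ 0.1725,  0.985 , -0.    , -0.    ]), 'ft_force': array([-0.0961,  0.6166,  0.4082]), 'ft_torque': array([0.0135, 0.0171, 0.0601]), 'grasp_force': 0.0, 'grip_width': 0.08530495766061441}
```

View pics/top1.png

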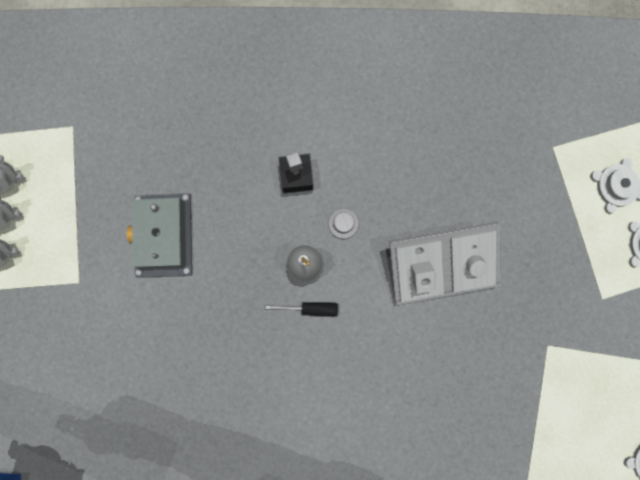

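View pics/scene1.png

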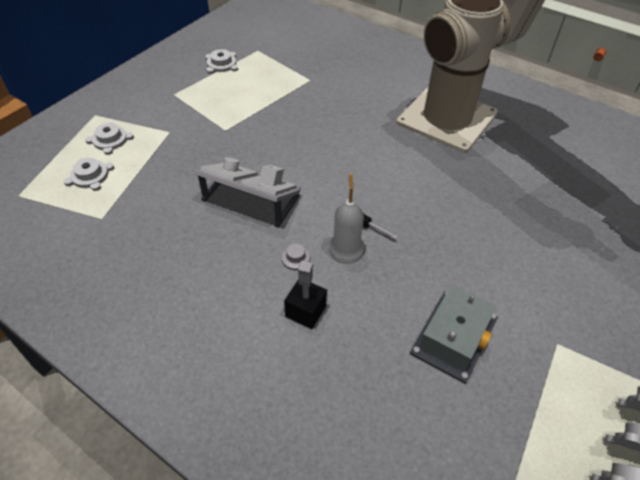

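Both views agree with the detections. In the top image the rack is at right (392–497, 225–303), with the block cover on its left half: big hole (419,250), block (424,278). The blank with the round boss is on the right (478,266). The housing is at left, with the big pin at (155,209) and the small one at (156,256). The gauge is at (295,165) and the oil can at (304,263), between rack and housing.

Run:
```python
from h import *
np.set_printoptions(precision=4,suppress=True)
i=bot.camera_info("wrist"); print(np.array(i["hand_eye"]),np.array(i["intrinsics"]))
ps=np.radians(8); t=np.radians(35)
n=np.array([-np.sin(t)*np.cos(ps),-np.sin(t)*np.sin(ps),np.cos(t)])
y=np.array([-np.sin(ps),np.cos(ps),0]); z=-n; x=np.cross(y,z)
Rw=R.from_matrix(np.c_[x,y,z]); o=bot.get_obs(); R0=R.from_quat(o["tool_rot"])
print((Rw*R0.inv()).as_rotvec())
```

```text
[[ 0.0002 -0.9647 -0.2632  0.0657]
 [ 1.      0.0001  0.0004  0.0009]
 [-0.0004 -0.2632  0.9647 -0.1205]
 [ 0.      0.      0.      1.    ]] [[348.9737   0.     321.3007]
 [  0.     348.9737 236.2956]
 [  0.       0.       1.    ]]
[-0.0637 -0.6135  0.4711]
```

```bash
python3 -m inch '[100,-310,0,-0.064,-0.613,0.471,100, 100,-310,0,-0.064,-0.613,0.471,100, 100,-310,0,-0.064,-0.613,0.471,100, 100,-310,0,-0.064,-0.613,0.471,100, 100,-310,0,-0.064,-0.613,0.471,100, 100,-310,0,-0.064,-0.613,0.471,100, 100,-310,0,-0.064,-0.613,0.471,100, 100,-310,0,-0.064,-0.613,0.471,100]'
python3 -m inch '[130,-300,0,0,0,0,100, 130,-300,0,0,0,0,100, 130,-300,0,0,0,0,100, 130,-300,0,0,0,0,100, 130,-300,0,0,0,0,100, 130,-300,0,0,0,0,100, 130,-300,0,0,0,0,100, 130,-300,0,0,0,0,100]'
python3 -m inch '[30,-47,-94,0,0,0,100, 30,-47,-94,0,0,0,100, 30,-47,-94,0,0,0,100, 30,-47,-94,0,0,0,100, 30,-47,-94,0,0,0,100]'
cat > m2.py <<'E'
from h import *
import sys
np.set_printoptions(precision=4,suppress=True)
c=cam("wrist"); im=bot.camera("wrist"); cv2.imwrite("pics/"+sys.argv[1]+".png",im)
np.savez("pics/"+sys.argv[1]+".npz",C=c[2])
for t in sys.argv[2:]:
    r=bot.spot_point("wrist",t); print(t,[(np.round(x["uv"],1),round(x["confidence"],2)) for x in r[:2]])
o=bot.get_obs(); print(o["eef_pos"],o["tool_rot"],o["joint_pos"],o["clock"])
E
python3 m2.py w1 cover big_hole small_hole
```

```text
clock: 2.07
eef_pos: [0.2679, 0.158, 0.2514]
tool_rot: [-0.07, 0.951, 0.021, 0.3]
ft_force: [0.9, -1.0, -0.2]
grip_width: 0.0855
grasp_force: 0.0
clock: 2.73
eef_pos: [0.3681, -0.0655, 0.2531]
tool_rot: [-0.066, 0.951, 0.02, 0.301]
ft_force: [1.1, 1.2, 0.0]
grip_width: 0.0855
grasp_force: 0.0
clock: 3.15
eef_pos: [0.3973, -0.1106, 0.1567]
tool_rot: [-0.065, 0.952, 0.022, 0.298]
ft_force: [-0.4, -0.5, -0.1]
grip_width: 0.0853
grasp_force: 0.0
cover [(array([224.3, 252.2]), 0.84)]
big_hole [(array([230.3, 304.6]), 0.85)]
small_hole [(array([213.3, 201.4]), 0.63)]
[ 0.3993 -0.1105  0.1604] [-0.0676  0.9509  0.0201  0.3015] [-0.5074 -0.1608 -0.8698  0.3488  0.3536 -0.5557] 3.35
```

View pics/w1.png

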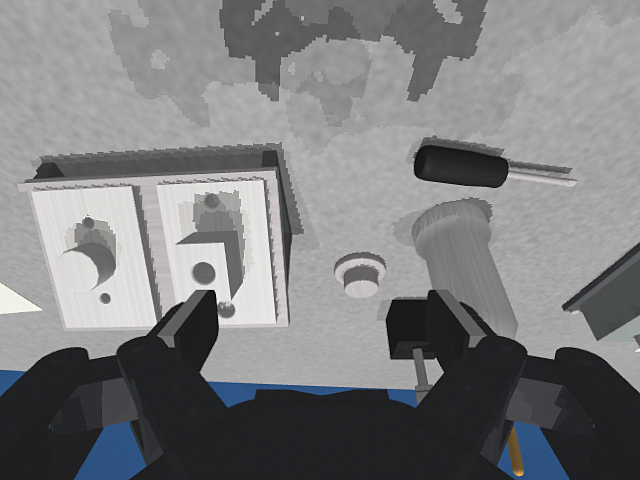

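The wrist view shows the block cover at (158–275, 180–325): small hole (212,201), block hole (204,272) and big hole (228,309). The blank is to its left. The hub, oil can and gauge are to the right, clear of the hand.

```bash
cat > fit.py <<'E'
from h import *
from scipy.optimize import least_squares
np.set_printoptions(precision=4,suppress=True)
K,D,_=cam("wrist"); c=(K,D,np.load("pics/w1.npz")["C"])
mm=1e-3
pts=[((0,0,0),(224.3,252.2)),((42,0,0),(230.3,304.6)),((-42,0,0),(213.3,201.4)),
 ((42,0,8),(227.5,309.5)),((-42,0,8),(212,201)),((0,0,40),(204,272)),
 ((-55,-38,8),(158,184)),((-55,38,8),(264,180)),((55,38,8),(276,321))]
P=np.array([p for p,_ in pts])*mm; U=np.array([u for _,u in pts])
t=np.radians(35)
def rot(ps): return R.from_euler('z',ps)*R.from_euler('y',-t)
def f(v): return (proj(c,rot(v[3]).apply(P)+v[:3])-U).ravel()
s=least_squares(f,[.498,-.177,.061,.14],loss='soft_l1',f_scale=2)
print(s.x,np.degrees(s.x[3])); print(f(s.x).reshape(-1,2))
v=s.x; Rc=rot(v[3]); n=Rc.apply([0,0,1])
Rt=Rc*R.from_matrix(np.diag([-1.,1,-1])); o=bot.get_obs(); R0=R.from_quat(o["tool_rot"])
print("turn",(Rt*R0.inv()).as_rotvec())
for d in (.034,.10,.12): print(d,"shift",1e3*(v[:3]+d*n-o["eef_pos"]))
print("n",n)
E
python3 fit.py
```

```text
[ 0.4971 -0.1719  0.0563  0.2007] 11.50109789895995
[[-1.2441  1.3755]
 [-0.5221 -0.8785]
 [ 2.5953 -2.2539]
 [-0.6542 -1.1821]
 [ 0.2623 -0.0848]
 [ 0.5514  0.3583]
 [-0.3904  1.4747]
 [-0.7621 -0.2272]
 [ 0.8947  0.963 ]]
turn [0.002  0.0034 0.0596]
0.034 shift [ 78.6536 -65.2618 -76.2845]
0.1 shift [ 41.5576 -72.8097 -22.2204]
0.12 shift [ 30.3164 -75.097   -5.8374]
n [-0.5621 -0.1144  0.8192]
```

```bash
python3 -m inch '[36,-74,-14,0.002,0.003,0.06,100, 36,-74,-14,0.002,0.003,0.06,100, 36,-74,-14,0.002,0.003,0.06,100, 36,-74,-14,0.002,0.003,0.06,100, 36,-74,-14,0.002,0.003,0.06,100]'
python3 m2.py w2 cover big_hole small_hole
```

```text
clock: 3.77
eef_pos: [0.4347, -0.1844, 0.1451]
tool_rot: [-0.095, 0.949, 0.031, 0.298]
ft_force: [1.1, 0.2, -0.2]
grip_width: 0.0851
grasp_force: 0.0
cover [(array([318.4, 242. ]), 0.89)]
big_hole [(array([321.6, 299.6]), 0.62)]
small_hole [(array([317.5, 181.3]), 0.97), (array([536.8, 221.8]), 0.19)]
[ 0.4342 -0.1838  0.1451] [-0.0955  0.9492  0.0306  0.2982] [-0.6636  0.0428 -0.7216  0.3821  0.4508 -0.7654] 3.9667
```

View pics/w2.png

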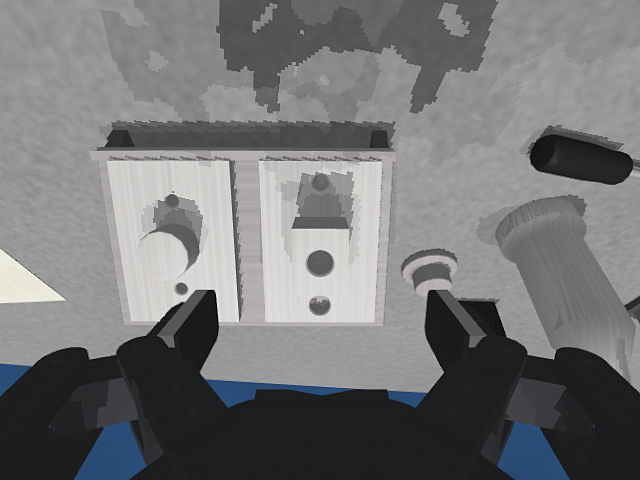

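The cover is now centred and square in view: small hole (320,182), block hole (320,263), big hole (320,306), plate corners (259,159) and (382,160).

```bash
sed -e 's/w1.npz/w2.npz/' -e '/^pts=/,/^ ((-55/d' fit.py > fit2.py; sed -i '/^mm=/a pts=[((0,0,0),(318.4,242)),((42,0,0),(321.6,299.6)),((-42,0,0),(317.5,181.3)),((42,0,8),(319.5,306)),((-42,0,8),(320,182)),((0,0,40),(320,263)),((-55,-38,8),(259,159.5)),((-55,38,8),(382,161))]' fit2.py; python3 fit2.py
```

```text
[ 0.4952 -0.1726  0.0581  0.1948] 11.158840320829997
[[ 1.3546  1.0127]
 [-1.9706  0.3531]
 [ 2.3947 -0.8073]
 [ 0.1363 -0.9559]
 [-0.0887 -0.1377]
 [-0.1803 -0.1954]
 [-0.9742  0.9623]
 [-0.2269 -0.1616]]
turn [-0.0007 -0.0022 -0.0061]
0.034 shift [ 41.9065   7.4146 -59.1733]
0.1 shift [ 4.7662  0.0884 -5.1093]
0.12 shift [-6.4885 -2.1317 11.2737]
n [-0.5627 -0.111   0.8192]
```

```bash
python3 -m inch '[10,2,-14,0,-0.002,-0.005,80, 20,3,-28,0,-0.002,-0.005,80, 30,5,-42,0,-0.002,-0.005,80, 36,6,-50,0,-0.002,-0.005,80, 41,7,-57,0,-0.002,-0.005,80, 41,7,-57,0,-0.002,-0.005,80, 41,7,-57,0,-0.002,-0.005,80]'
python3 -m inch '[0,0,0,0,0,0,45, 0,0,0,0,0,0,30, 0,0,0,0,0,0,20, 0,0,0,0,0,0,10, 0,0,0,0,0,0,10, 0,0,0,0,0,0,10, 0,0,0,0,0,0,10, 0,0,0,0,0,0,10]'; python3 m2.py w3
```

```text
clock: 4.55
eef_pos: [0.4751, -0.177, 0.0874]
tool_rot: [-0.093, 0.949, 0.03, 0.299]
ft_force: [-0.4, 0.7, 0.5]
grip_width: 0.0683
grasp_force: 0.0
clock: 5.22
eef_pos: [0.4753, -0.1778, 0.0882]
tool_rot: [-0.092, 0.949, 0.03, 0.299]
ft_force: [-4.6, 1.3, 5.9]
grip_width: 0.0312
grasp_force: 59.6
[ 0.4753 -0.1779  0.0882] [-0.0922  0.9492  0.03    0.2994] [-0.584   0.206  -0.7455  0.1574  0.4157 -0.6786] 5.2667
```

View pics/w3.png

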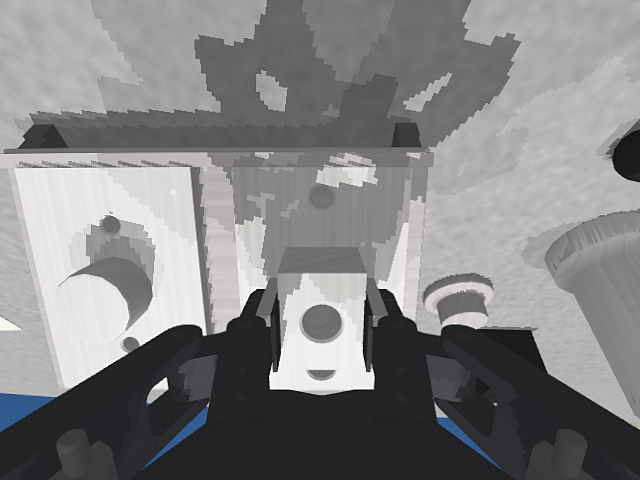

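The fingers hold the block squarely on both sides: block top hole (322,322), width 31 mm, 60 N. Lifting along the rack normal, then levelling.

```bash
python3 -m inch '[-6,-1,8,0,0,0,10, -12,-2,17,0,0,0,10, -20,-4,29,0,0,0,10, -30,-6,45,0,0,0,10, -40,-8,60,0,0,0,10, -48,-8,90,0,0,0,10, -48,-8,115,0,0,0,10, -48,-8,115,0,0,0,10]'
cat > lev.py <<'E'
from h import *
import sys
np.set_printoptions(precision=4,suppress=True)
y=np.radians(float(sys.argv[1])); o=bot.get_obs()
Rt=R.from_euler('z',y)*R.from_matrix(np.diag([-1.,1,-1])); print("turn",(Rt*R.from_quat(o["tool_rot"]).inv()).as_rotvec(),o["eef_pos"],o["joint_pos"],o["clock"])
E
python3 lev.py 1.6
```

```text
clock: 5.93
eef_pos: [0.429, -0.1878, 0.2074]
tool_rot: [-0.093, 0.948, 0.027, 0.302]
ft_force: [1.9, -1.1, -2.2]
grip_width: 0.0308
grasp_force: 61.1
turn [-0.0632  0.6131 -0.1616] [ 0.429  -0.1878  0.2074] [-0.6804 -0.0614 -0.629   0.5737  0.4558 -0.7742] 5.9333
```

```bash
python3 -m inch '[5,20,90,-0.063,0.613,-0.162,10, 10,50,93,-0.063,0.613,-0.162,10, 20,100,93,-0.063,0.613,-0.162,10, 20,100,93,-0.063,0.613,-0.162,10, 20,100,93,-0.063,0.613,-0.162,10, 20,100,93,-0.063,0.613,-0.162,10, 20,100,93,-0.063,0.613,-0.162,10, 20,100,93,-0.063,0.613,-0.162,10]'
python3 -m inch '[100,255,0,0,0,0,10, 100,255,0,0,0,0,10, 100,255,0,0,0,0,10, 100,255,0,0,0,0,10, 100,255,0,0,0,0,10, 100,255,0,0,0,0,10, 100,255,0,0,0,0,10, 100,255,0,0,0,0,10]'
python3 -m inch '[0,0,-85,0,0,0,10, 0,0,-85,0,0,0,10, 0,0,-85,0,0,0,10, 0,0,-85,0,0,0,10, 0,0,-85,0,0,0,10]'
python3 lev.py 1.6
python3 m2.py w4 housing big_pin_foot small_pin_foot bore_floor big_hole small_hole cover
```

```text
clock: 6.6
eef_pos: [0.4475, -0.0854, 0.2932]
tool_rot: [-0.013, 1.0, 0.004, -0.004]
ft_force: [0.3, 0.1, -3.3]
grip_width: 0.0313
grasp_force: 61.2
clock: 7.27
eef_pos: [0.548, 0.1725, 0.2936]
tool_rot: [-0.014, 1.0, 0.005, -0.003]
ft_force: [0.6, 0.3, -4.1]
grip_width: 0.0311
grasp_force: 61.7
clock: 7.68
eef_pos: [0.5482, 0.1681, 0.2121]
tool_rot: [-0.011, 1.0, 0.004, -0.002]
ft_force: [0.5, -0.4, -2.9]
grip_width: 0.031
grasp_force: 61.6
turn [-0.0072 -0.0031  0.0053] [0.5482 0.1681 0.2121] [0.2937 0.4063 0.1307 1.2961 0.0078 0.2711] 7.6833
housing [(array([443.2, 220.9]), 0.84), (array([173. , 159.9]), 0.64)]
big_pin_foot [(array([457.8, 279.4]), 0.97)]
small_pin_foot [(array([462.8, 184.5]), 0.82)]
bore_floor [(array([445.8, 225.2]), 0.85)]
big_hole [(array([324.1, 355.8]), 0.89)]
small_hole []
cover [(array([321.9, 281.5]), 0.92)]
[0.548  0.1693 0.2114] [-0.0123  0.9999  0.0035 -0.0019] [0.2959 0.4076 0.1306 1.2955 0.0077 0.2714] 8.0833
```

View pics/w4.png

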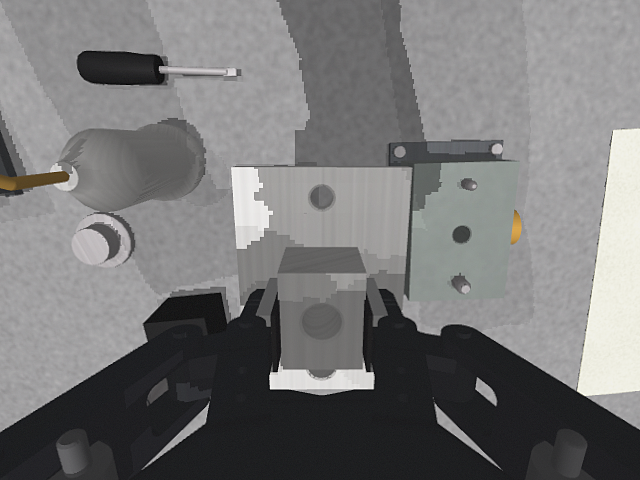

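The wrist view shows the held cover: small hole (322,196), block hole (322,322). The housing is to its right, with the big pin near (461,285), bore (461,234) and small pin (468,184). I'll zoom for accurate pixels.

Run:
```python
import cv2,numpy as np
im=cv2.imread("pics/w4.png")
a=cv2.resize(im[150:310,400:530],None,fx=3,fy=3.,interpolation=cv2.INTER_CUBIC)
b=cv2.resize(im[160:400,225:415],None,fx=2,fy=2.,interpolation=cv2.INTER_CUBIC)
b=np.clip(b.astype(float)*1.0,0,255).astype(np.uint8)
o=np.zeros((480,780,3),np.uint8); o[:480,:390]=a; o[:480,400:780]=b
cv2.imwrite("pics/c4.png",o)
g=cv2.cvtColor(im,cv2.COLOR_BGR2GRAY)
for n,(u,v,r) in dict(bore=(461,234,14),small=(322,196,17),block=(322,322,24)).items():
    w=g[v-r:v+r+1,u-r:u+r+1]; t,m=cv2.threshold(w,0,255,cv2.THRESH_BINARY_INV+cv2.THRESH_OTSU)
    k,l,s,ce=cv2.connectedComponentsWithStats(m)
    for j in range(1,k): 
        if s[j,4]>60: print(n,t,s[j],ce[j]+[u-r,v-r])
```

```text
bore 107.0 [  5   6  19  18 258] [461.06976744 234.13178295]
small 132.0 [  4   5  26  27 499] [321.62925852 196.4749499 ]
block 103.0 [   2    5   42   37 1192] [321.15016779 320.92197987]
```

View pics/c4.png

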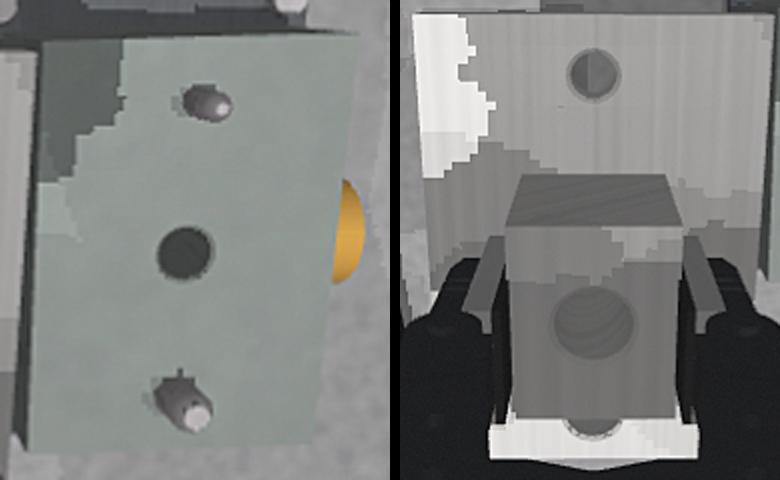

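The crops give: small pin tip (473.7,185.3), big pin tip (465.7,289), bore centre (461.1,234.1); on the cover, small hole (321.6,196.5), block-top corners (278/366, 273) and (280/363.5, 369). Fitting both poses from this one picture.

```bash
cat > fit4.py <<'E'
from h import *
from scipy.optimize import least_squares
np.set_printoptions(precision=4,suppress=True)
K,D,_=cam("wrist"); C=np.load("pics/w4.npz")["C"]; c=(K,D,C)
H=[((0,0,55),(461.1,234.1)),((42,0,55),(457.7,280)),((-42,0,55),(464.5,183.8)),((42,0,71),(465.7,289)),((-42,0,71),(473.7,185.3)),
 ((-59,-42,55),(413.5,163)),((-59,42,55),(519.3,161.3)),((59,42,55),(502.7,297.7)),((59,-42,55),(408.5,300))]
V=[((0,0,40),(321.5,321.5)),((-42,0,8),(321.6,196.5)),((-55,-38,8),(231.3,167)),((-55,38,8),(412.5,167)),
 ((-20,-16,40),(278,273)),((-20,16,40),(366,273)),((20,-16,40),(280,369)),((20,16,40),(363.5,369))]
def sp(L): return np.array([p for p,_ in L])*1e-3,np.array([u for _,u in L])
P,U=sp(H)
f=lambda v:(proj(c,R.from_euler('z',v[2]).apply(P)+[v[0],v[1],v[3]])-U).ravel()
for fz in (1,0):
    g=(lambda v:f([v[0],v[1],v[2],0])) if fz else f
    s=least_squares(g,[.551,.286,.03,0],loss='soft_l1',f_scale=1); print("housing",s.x,np.degrees(s.x[2]))
    print(f(s.x if not fz else [*s.x[:3],0]).reshape(-1,2).round(1).tolist())
Q,W=sp(V)
f2=lambda v:(proj(c,R.from_rotvec(v[3:]).apply(Q)+v[:3])-W).ravel()
s2=least_squares(f2,[.548,.168,.175,0,0,.028],loss='soft_l1',f_scale=1); print("cover",s2.x); print(f2(s2.x).reshape(-1,2).round(1).tolist())
f3=lambda v:f2([v[0],v[1],v[2],0,0,v[3]])
s3=least_squares(f3,[.548,.168,.175,.028],loss='soft_l1',f_scale=1); print("cover level",s3.x); print(f3(s3.x).reshape(-1,2).round(1).tolist())
he=np.array(bot.camera_info("wrist")["hand_eye"]); T=C@np.linalg.inv(he); print("tcp",T[:3,3],np.degrees(np.arctan2(-T[0,1],T[1,1])))
E
python3 fit4.py
```

```text
housing [0.5537 0.2862 0.0511 0.    ] 2.92722197671605
[[0.1, -0.0], [-0.3, 1.2], [0.6, -0.5], [-0.8, -0.3], [-0.0, 0.4], [0.1, -0.1], [-0.1, -1.0], [0.6, -0.0], [-0.3, 0.9]]
housing [ 0.5541  0.2868  0.0502 -0.0015] 2.8763470110859357
[[0.1, -0.1], [-0.3, 0.9], [0.6, -0.3], [-0.9, -0.6], [-0.0, 0.6], [0.5, 0.2], [-0.3, -0.6], [0.3, -0.4], [-0.1, 0.4]]
cover [0.5479 0.1692 0.1758 0.0087 0.0052 0.0225]
[[0.2, 1.4], [0.2, 0.9], [0.1, -0.3], [-0.2, -0.2], [-1.0, -0.3], [0.6, -0.3], [0.6, -0.2], [-0.7, -0.2]]
cover level [0.548  0.1689 0.1759 0.0189]
[[0.4, 1.3], [0.1, 1.0], [-0.1, -0.5], [-0.6, 0.1], [-0.7, -0.6], [0.9, -0.5], [0.5, 0.0], [-0.6, -0.1]]
tcp [0.5482 0.1681 0.2121] 1.2970768636572183
```

```bash
python3 -m inch '[6,40,0,-0.008,-0.004,0.029,10, 6,80,0,-0.008,-0.004,0.029,10, 6,117,0,-0.008,-0.004,0.029,10, 6,117,0,-0.008,-0.004,0.029,10, 6,117,-30,-0.008,-0.004,0.029,10, 6,117,-60,-0.008,-0.004,0.029,10, 6,117,-90,-0.008,-0.004,0.029,10, 6,117,-90,-0.008,-0.004,0.029,10]'
python3 -m inch '[0,0,0,0,0,0,10, 0,0,0,0,0,0,10, 0,0,0,0,0,0,10]'
python3 lev.py 2.93
python3 m2.py w5
python3 - <<'E'
import cv2,numpy as np
im=cv2.imread("pics/w5.png")
a=cv2.resize(im[150:400,225:420],None,fx=2,fy=2,interpolation=cv2.INTER_CUBIC)
b=cv2.resize(im[165:235,280:365],None,fx=4.7,fy=4.7,interpolation=cv2.INTER_CUBIC)
o=np.zeros((500,800,3),np.uint8);o[:,:390]=a;o[:b.shape[0],395:395+b.shape[1]]=b
cv2.imwrite("pics/c5.png",o)
E
```

```text
clock: 8.75
eef_pos: [0.549, 0.2842, 0.1132]
tool_rot: [-0.027, 1.0, -0.004, -0.007]
ft_force: [-1.6, -1.2, -6.1]
grip_width: 0.0311
grasp_force: 61.7
clock: 9.0
eef_pos: [0.5552, 0.287, 0.1231]
tool_rot: [-0.027, 1.0, 0.0, 0.001]
ft_force: [1.3, 0.6, -2.7]
grip_width: 0.0307
grasp_force: 61.9
turn [-0.0005  0.0026 -0.0022] [0.5552 0.287  0.1231] [ 0.4774  0.5628  0.1439  1.1494 -0.0008  0.424 ] 9.0
[0.5552 0.2869 0.1232] [-0.0267  0.9996  0.0002  0.0014] [ 0.4774  0.5626  0.1437  1.1492 -0.0008  0.424 ] 9.05
```

View pics/c5.png

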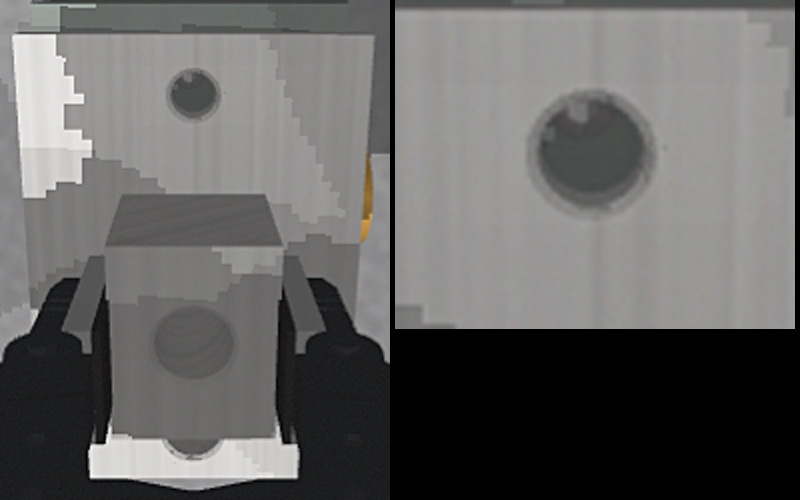

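Through the small hole, centred at (321.9,197.3), the light pin tip shows at about (319.4,188.4), up and slightly left. I'll compare that with the projection for perfect alignment.

Run:
```python
from h import *
np.set_printoptions(precision=2,suppress=True)
K,D,_=cam("wrist"); C=np.load("pics/w5.npz")["C"]; c=(K,D,C)
T=C@np.linalg.inv(np.array(bot.camera_info("wrist")["hand_eye"]))
yaw=np.arctan2(-T[0,1],T[1,1]); Rz=R.from_euler('z',yaw)
z0=T[2,3]-.0361; print("underside",z0,"yaw",np.degrees(yaw))
for off in np.arange(-1,1.1,.5):
  pass
base=T[:3,3]*[1,1,0]
from scipy.optimize import least_squares
hole=np.array([-.042,0,.0])
# find cover xy from the hole, pin xy from the tip spot, both from this picture
h=atz(c,(321.9,197.3),z0+.008); p=atz(c,(319.4,188.4),.071)
print("hole",h*1e3,"tip",p*1e3,"tip-hole mm",(p-h)*1e3)
Cc=base+0; 
print("tcp-based hole",(base+Rz.apply([-.042,0,0]))*1e3, "pin by fit",(np.array([.5537,.2862,0])+R.from_euler('z',.0511).apply([-.042,0,0]))*1e3)
```

```text
underside 0.08703812076863035 yaw 3.0587086906823453
hole [513.11 285.54  95.04] tip [512.57 284.33  71.  ] tip-hole mm [ -0.54  -1.2  -24.04]
tcp-based hole [513.28 284.72   0.  ] pin by fit [511.75 284.05   0.  ]
```

```bash
python3 -m inch '[-1.2,-1.4,0,0,0.002,-0.002,10, -1.2,-1.4,-4,0,0.002,-0.002,10, -1.2,-1.4,-8,0,0.002,-0.002,10, -1.2,-1.4,-12,0,0.002,-0.002,10, -1.2,-1.4,-12,0,0.002,-0.002,10, -1.2,-1.4,-12,0,0.002,-0.002,10, -1.2,-1.4,-12,0,0.002,-0.002,10]'
python3 lev.py 2.93
python3 m2.py w6
python3 - <<'E'
import cv2,numpy as np
im=cv2.imread("pics/w6.png")
b=cv2.resize(im[165:235,280:365],None,fx=6,fy=6,interpolation=cv2.INTER_CUBIC)
cv2.imwrite("pics/c6.png",b)
E
```

```text
clock: 9.63
eef_pos: [0.5521, 0.2847, 0.108]
tool_rot: [-0.026, 1.0, -0.001, -0.002]
ft_force: [-0.2, -0.4, -3.0]
grip_width: 0.031
grasp_force: 61.9
turn [ 0.0021 -0.0044 -0.0004] [0.5521 0.2847 0.108 ] [0.4761 0.5736 0.1203 1.1224 0.0001 0.4246] 9.6333
[0.5522 0.2848 0.1082] [-0.0258  0.9997 -0.0009 -0.002 ] [0.4761 0.5734 0.1205 1.1224 0.0002 0.4246] 9.6833
```

View pics/c6.png

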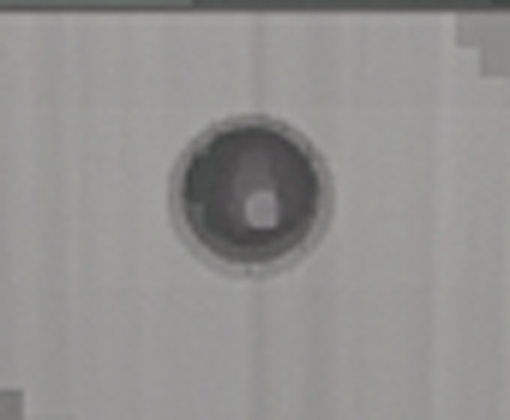

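The pin tip now shows at (323.7,199.7) inside the small hole, which is centred at (321.7,197.5). It is inside the hole's outline, but the arm overshot the shift a little. I'll hold one row, let it settle and recompute.

```bash
cat > rel.py <<'E'
from h import *
import sys
np.set_printoptions(precision=2,suppress=True)
n,tu,tv,hu,hv=sys.argv[1],*map(float,sys.argv[2:6])
K,D,_=cam("wrist"); C=np.load(f"pics/{n}.npz")["C"]; c=(K,D,C)
T=C@np.linalg.inv(np.array(bot.camera_info("wrist")["hand_eye"])); tz=T[:3,2]
z0=T[2,3]-.0361
p=atz(c,(tu,tv),.071); h=atz(c,(hu,hv),z0+.008+.042*0)
print("underside",z0*1e3,"tip-hole(top) mm",(p-h)*1e3, "tilt",T[:2,2])
E
python3 rel.py w6 323.7 199.7 321.7 197.5
for k in 1 2 3; do python3 -m inch '[0,0,0,0,0,0,10, 0,0,0,0,0,0,10]' | grep eef; python3 lev.py 2.93; done
```

```text
underside 71.8619042112092 tip-hole(top) mm [ 2.31  1.03 -8.86] tilt [-0. -0.]
eef_pos: [0.5523, 0.2848, 0.1084]
turn [ 0.0018 -0.0037 -0.0004] [0.5523 0.2848 0.1084] [0.4761 0.5731 0.1207 1.1224 0.0001 0.4246] 9.85
eef_pos: [0.5523, 0.2848, 0.1083]
turn [ 0.0018 -0.0038 -0.0004] [0.5523 0.2848 0.1083] [0.4761 0.5731 0.1205 1.1224 0.0001 0.4245] 10.0167
eef_pos: [0.5522, 0.2848, 0.1083]
turn [ 0.0019 -0.0039 -0.0004] [0.5522 0.2848 0.1083] [0.4761 0.5731 0.1204 1.1224 0.0001 0.4245] 10.1833
```

```bash
python3 -m inch '[1.9,0.7,1.5,0.002,-0.004,0,10, 1.9,0.7,1.5,0.002,-0.004,0,10, 1.9,0.7,1.5,0.002,-0.004,0,10, 1.9,0.7,1.5,0.002,-0.004,0,10, 1.9,0.7,1.5,0.002,-0.004,0,10, 1.9,0.7,1.5,0.002,-0.004,0,10]'; python3 lev.py 2.93
python3 m2.py w7
python3 - <<'E'
import cv2,numpy as np
im=cv2.imread("pics/w7.png"); g=cv2.cvtColor(im,cv2.COLOR_BGR2GRAY)
w=g[180:216,304:340]; print(w[::1,::1][4:32,4:32])
E
```

```text
clock: 10.68
eef_pos: [0.5541, 0.2854, 0.1097]
tool_rot: [-0.026, 1.0, 0.0, -0.0]
ft_force: [0.7, 0.6, -4.5]
grip_width: 0.0308
grasp_force: 61.9
turn [-0.     -0.0001 -0.0003] [0.5541 0.2854 0.1097] [0.4757 0.5725 0.1232 1.1216 0.0001 0.4242] 10.6833
[0.5541 0.2855 0.1097] [-0.0258  0.9997  0.     -0.    ] [0.4757 0.5725 0.1233 1.1216 0.0001 0.4242] 10.7333
[[155 156 156 155 156 157 157 155 156 153 136 136 129 128 124 120 128 146
  149 157 157 157 155 153 152 152 153 154]
 [156 156 155 156 157 158 154 136 134 121 121 119 122 121 120 114 116 117
  119 129 149 158 155 153 151 152 151 152]
 [154 155 155 157 159 153 134 120 120 120 107  98  97  88  89  83  95 105
  103 106 125 141 154 156 152 151 152 153]
 [155 156 156 158 151 127 122 117  92  82  76  80  82  83  85  77  74  76
   88 110 122 123 131 153 153 151 151 153]
 [154 156 158 143 121 124 117  91  72  79  84  86  87  89  94  94  82  81
   75  77 101 122 121 131 153 153 151 153]
 [156 157 152 129 123 106  76  74  79  82  86  88  91  98  99  97  85  82
   79  75  73  87 109 124 138 153 153 154]
 [157 152 129 125 117  77  70  77  82
[... 1837 characters left out ...]
154 155 154 138 134 136 127  95  92  94  95  94  93  91  93  98  96  93
   88  93 101 114 121 132 140 152 150 151]
 [154 153 154 149 133 137 135 127 108  96  94  93  94  94  93  94  94  93
  103 123 135 120 134 141 151 148 149 151]
 [154 153 154 154 149 142 136 137 138 127 108 109  96  96  97  97 108 116
  140 137 135 137 148 152 149 149 149 151]
 [153 153 154 154 154 154 141 137 137 136 136 138 121 118 123 122 129 118
  135 135 136 148 156 150 148 148 147 151]
 [153 153 153 154 154 155 155 150 140 137 138 137 141 140 135 131 132 134
  140 147 147 157 152 150 148 149 149 151]
 [153 153 154 154 153 154 155 156 155 152 146 144 145 141 136 138 143 148
  155 157 154 153 152 149 148 147 149 150]]
```

```bash
python3 rel.py w7 322.0 194.6 321.6 197.5
```

```text
underside 73.57147049569951 tip-hole(top) mm [  0.31   0.22 -10.57] tilt [-0.  0.]
```

Alignment is within 0.3 mm. Lowering slowly.

```bash
python3 -m inch '[0,0,-1.5,0,0,0,10, 0,0,-3,0,0,0,10, 0,0,-4.5,0,0,0,10, 0,0,-6,0,0,0,10, 0,0,-7,0,0,0,10, 0,0,-8,0,0,0,10, 0,0,-8,0,0,0,10, 0,0,-8,0,0,0,10]'; python3 lev.py 2.93
```

```text
clock: 11.4
eef_pos: [0.5541, 0.2855, 0.1016]
tool_rot: [-0.026, 1.0, 0.0, -0.0]
ft_force: [0.4, 0.3, -4.0]
grip_width: 0.0306
grasp_force: 61.9
turn [-0.     -0.0001 -0.0004] [0.5541 0.2855 0.1016] [0.4757 0.5795 0.1129 1.1042 0.0001 0.4242] 11.4
```

Pins are entering with no contact force. Continuing.

```bash
python3 -m inch '[0,0,-1.2,0,0,0,10, 0,0,-2.4,0,0,0,10, 0,0,-3.6,0,0,0,10, 0,0,-4.8,0,0,0,10, 0,0,-6,0,0,0,10, 0,0,-7,0,0,0,10, 0,0,-7,0,0,0,10]'; python3 -m inch '[0,0,-0.5,0,0,0,10, 0,0,-1,0,0,0,10, 0,0,-1.5,0,0,0,10, 0,0,-2,0,0,0,10, 0,0,-2,0,0,0,10, 0,0,-2,0,0,0,10]'; python3 lev.py 2.93
```

```text
clock: 11.98
eef_pos: [0.5539, 0.2854, 0.0944]
tool_rot: [-0.026, 1.0, -0.0, -0.0]
ft_force: [-0.1, -0.2, -3.1]
grip_width: 0.0309
grasp_force: 61.9
clock: 12.48
eef_pos: [0.5541, 0.2854, 0.0927]
tool_rot: [-0.026, 1.0, 0.0, -0.0]
ft_force: [-0.4, 0.1, -4.9]
grip_width: 0.031
grasp_force: 61.9
turn [-0.0001 -0.     -0.0003] [0.5541 0.2854 0.0927] [0.4757 0.5875 0.1017 1.0849 0.0001 0.4242] 12.4833
```

```bash
python3 -m inch '[0,0,-0.4,0,0,0,10, 0,0,-0.8,0,0,0,10, 0,0,-0.8,0,0,0,10, 0,0,-0.8,0,0,0,10]'; python3 -m inch '[0,0,-0.4,0,0,0,10, 0,0,-0.8,0,0,0,10, 0,0,-0.8,0,0,0,10, 0,0,-0.8,0,0,0,10]'
```

```text
clock: 12.82
eef_pos: [0.5541, 0.2854, 0.0919]
tool_rot: [-0.026, 1.0, 0.0, -0.0]
ft_force: [-0.1, 0.0, -3.9]
grip_width: 0.0311
grasp_force: 61.9
clock: 13.15
eef_pos: [0.554, 0.2854, 0.0911]
tool_rot: [-0.026, 1.0, 0.0, -0.0]
ft_force: [0.0, -0.8, -3.2]
grip_width: 0.0312
grasp_force: 61.9
```

```bash
python3 -m inch '[0,0,-0.4,0,0,0,10, 0,0,-0.8,0,0,0,10, 0,0,-0.8,0,0,0,10, 0,0,-0.8,0,0,0,10]'; python3 -m inch '[0,0,-0.4,0,0,0,10, 0,0,-0.8,0,0,0,10, 0,0,-0.8,0,0,0,10, 0,0,-0.8,0,0,0,10]'
```

```text
clock: 13.48
eef_pos: [0.5541, 0.2854, 0.091]
tool_rot: [-0.026, 1.0, 0.0, 0.0]
ft_force: [-1.5, -2.2, 3.4]
grip_width: 0.0308
grasp_force: 62.8
clock: 13.82
eef_pos: [0.5541, 0.2854, 0.091]
tool_rot: [-0.026, 1.0, 0.0, 0.0]
ft_force: [-4.3, -2.7, 6.8]
grip_width: 0.0313
grasp_force: 63.4
```

Contact at TCP z = 0.091, so the underside is at 55 mm as expected for home. Releasing and lifting clear.

```bash
python3 -m inch '[0,0,0.6,0,0,0,10, 0,0,0.6,0,0,0,20, 0,0,0.6,0,0,0,45, 0,0,0.6,0,0,0,70, 0,0,0.6,0,0,0,75, 0,0,0.6,0,0,0,75, 0,0,0.6,0,0,0,75, 0,0,0.6,0,0,0,75]'; python3 -m inch '[0,0,8,0,0,0,75, 0,0,30,0,0,0,75, 0,0,60,0,0,0,75, 0,0,90,0,0,0,75, 0,0,100,0,0,0,75, 0,0,100,0,0,0,75, 0,0,100,0,0,0,75, 0,0,100,0,0,0,75]'
python3 m2.py w8 cover big_hole small_hole gauge gauge_stand
```

```text
clock: 14.48
eef_pos: [0.5542, 0.2855, 0.0899]
tool_rot: [-0.026, 1.0, 0.0, 0.0]
ft_force: [0.2, 0.5, 0.5]
grip_width: 0.0638
grasp_force: 0.0
clock: 15.15
eef_pos: [0.5532, 0.285, 0.1885]
tool_rot: [-0.026, 1.0, -0.001, -0.001]
ft_force: [0.4, -0.1, -0.9]
grip_width: 0.0644
grasp_force: 0.0
cover [(array([321. , 231.6]), 0.57)]
big_hole [(array([325.8, 285. ]), 0.76)]
small_hole [(array([323. , 173.8]), 0.56)]
gauge []
gauge_stand [(array([ 71.6, 315.6]), 0.81)]
[0.5536 0.2852 0.1889] [-0.0258  0.9997 -0.0004 -0.0009] [0.4757 0.5183 0.2465 1.301  0.0001 0.4242] 15.45
```

View pics/w8.png

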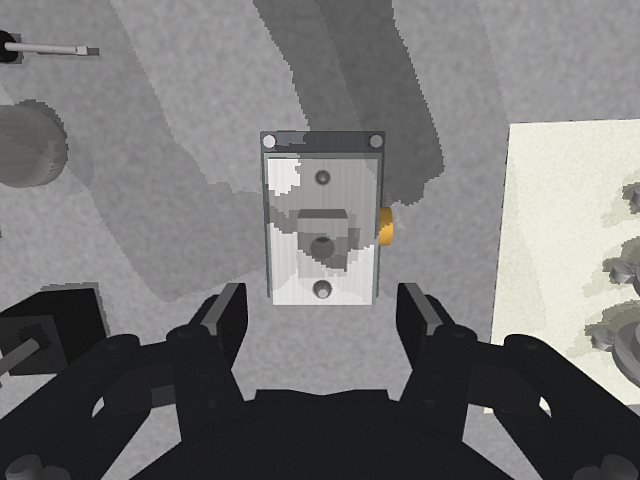

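The picture shows the cover flat on the housing, with pins in both holes at (322,177) and (322,289) and the block bore at (322,247). The fingers are clear. Next is the gauge: I'll turn the hand 90° and place the camera above it.

```bash
python3 -m inch '[10,-20,60,0,0,-0.95,90, 30,-60,60,0,0,-0.95,90, 50,-120,60,0,0,-0.95,90, 50,-120,60,0,0,-0.95,90, 50,-120,60,0,0,-0.95,90, 50,-120,60,0,0,-0.95,90, 50,-120,60,0,0,-0.95,90, 50,-120,60,0,0,-0.95,90]'
python3 -m inch '[62,-187,0,0,0,-0.53,90, 62,-187,0,0,0,-0.53,90, 62,-187,0,0,0,-0.53,90, 62,-187,0,0,0,-0.53,90, 62,-187,0,0,0,-0.53,90, 62,-187,0,0,0,-0.53,90, 62,-187,0,0,0,-0.53,90, 62,-187,0,0,0,-0.53,90]'
python3 -m inch '[0,0,0,0,0,0,90, 0,0,0,0,0,0,90, 0,0,0,0,0,0,90, 0,0,0,0,0,0,90]' | grep eef
cat > g.py <<'E'
from h import *
import sys
np.set_printoptions(precision=4,suppress=True)
c=cam("wrist"); im=bot.camera("wrist"); cv2.imwrite("pics/"+sys.argv[1]+".png",im); np.savez("pics/"+sys.argv[1]+".npz",C=c[2])
print(bot.spot_point("wrist","gauge")[:2],bot.spot_point("wrist","gauge_stand")[:2])
for t,z in (("gauge",.139),("gauge_stand",.055)):
    r=bot.silhouettes("wrist",t)
    if not r: print(t,"none"); continue
    m=r[0]["mask"]; ys,xs=np.nonzero(m); print(t,r[0]["confidence"],m.sum(),xs.min(),xs.max(),ys.min(),ys.max(),r[0]["uv"])
    cv2.imwrite(f"pics/{sys.argv[1]}_{t}.png",m.astype(np.uint8)*255)
    k=max(cv2.findContours(m.astype(np.uint8),cv2.RETR_EXTERNAL,cv2.CHAIN_APPROX_NONE)[0],key=len)[:,0]
    W=np.array([atz(c,p,z)[:2] for p in k]); print(" rect mm",cv2.minAreaRect((W*1e3).astype(np.float32)))
o=bot.get_obs(); print(o["eef_pos"],o["tool_rot"],o["joint_pos"],o["clock"])
E
python3 g.py g1
```

```text
clock: 16.12
eef_pos: [0.6042, 0.1648, 0.2497]
tool_rot: [0.437, 0.899, -0.0, -0.0]
ft_force: [0.2, 0.6, -0.4]
grip_width: 0.0769
grasp_force: 0.0
clock: 16.78
eef_pos: [0.6659, -0.0214, 0.2495]
tool_rot: [0.655, 0.756, -0.0, -0.001]
ft_force: [-0.2, 0.3, -0.4]
grip_width: 0.0767
grasp_force: 0.0
eef_pos: [0.666, -0.0203, 0.2504]
[{'uv': [328.3, 142.9], 'confidence': 0.88}, {'uv': [329.2, 144.9], 'confidence': 0.37}] [{'uv': [327.1, 147.2], 'confidence': 0.86}, {'uv': [152.2, 415.3], 'confidence': 0.7}]
gauge 0.96 1013 316 351 129 165 [331.0, 147.5]
 rect mm ((665.7659301757812, 43.80774688720703), (20.61574363708496, 20.30046844482422), 19.979686737060547)
gauge_stand 0.88 3225 299 363 112 178 [320.9, 136.7]
 rect mm ((666.2271118164062, 43.93431091308594), (55.66364288330078, 56.27388381958008), 7.362135410308838)
[ 0.6661 -0.0213  0.2502] [0.6549 0.7557 0.     0.0001] [-0.0319  0.5919  0.5281  1.5068 -0.0001  1.3961] 17.3667
```

```bash
python3 -m inch '[-1,40,0,0,0,0.206,60, -1,65,0,0,0,0.206,60, -1,65,0,0,0,0.206,60, -1,65,-30,0,0,0.206,60, -1,65,-60,0,0,0.206,60, -1,65,-60,0,0,0.206,60, -1,65,-60,0,0,0.206,60, -1,65,-60,0,0,0.206,60]'
python3 lev.py -70; python3 -c "
from h import *; print(bot.get_obs()['grip_width'])"
```

```text
clock: 18.03
eef_pos: [0.6657, 0.0431, 0.1915]
tool_rot: [0.574, 0.819, 0.0, 0.001]
ft_force: [0.9, -0.2, 0.4]
grip_width: 0.0513
grasp_force: 0.0
turn [0.     0.0016 0.0015] [0.6657 0.0431 0.1915] [ 0.0647  0.6075  0.4039  1.3656 -0.0001  1.2879] 18.0333
0.05127235143440319
```

```bash
python3 -m inch '[-0.5,0.4,-25,0,0.002,0.002,60, -0.5,0.4,-45,0,0.002,0.002,60, -0.5,0.4,-60,0,0.002,0.002,60, -0.5,0.4,-67,0,0.002,0.002,60, -0.5,0.4,-67,0,0.002,0.002,60, -0.5,0.4,-67,0,0.002,0.002,60, -0.5,0.4,-67,0,0.002,0.002,60, -0.5,0.4,-67,0,0.002,0.002,60]'
python3 -m inch '[0,0,0,0,0,0,45, 0,0,0,0,0,0,35, 0,0,0,0,0,0,25, 0,0,0,0,0,0,15, 0,0,0,0,0,0,5, 0,0,0,0,0,0,5, 0,0,0,0,0,0,5, 0,0,0,0,0,0,5]'; python3 lev.py -70
```

```text
clock: 18.7
eef_pos: [0.6659, 0.0439, 0.1252]
tool_rot: [0.573, 0.819, 0.001, 0.001]
ft_force: [-0.6, -0.1, 0.3]
grip_width: 0.0515
grasp_force: 0.0
clock: 19.37
eef_pos: [0.6648, 0.0439, 0.1236]
tool_rot: [0.573, 0.82, -0.0, -0.0]
ft_force: [-0.8, 0.2, 3.7]
grip_width: 0.0195
grasp_force: 58.9
turn [-0.     -0.0012 -0.0012] [0.6648 0.0439 0.1236] [0.0659 0.6455 0.2915 1.2179 0.0001 1.2863] 19.3667
```

```bash
python3 -m inch '[0,0,10,0,0,0,5, 0,0,25,0,0,0,5, 0,0,50,0,0,0,5, 0,0,80,0,0,0,5, 0,0,110,0,0,0,5, 0,0,126,0,0,0,5, 0,0,126,0,0,0,5, 0,0,126,0,0,0,5]'
python3 -m inch '[-111,242,0,0,0,0,5, -111,242,0,0,0,0,5, -111,242,0,0,0,0,5, -111,242,0,0,0,0,5, -111,242,0,0,0,0,5, -111,242,0,0,0,0,5, -111,242,0,0,0,0,5, -111,242,0,0,0,0,5]'
python3 -m inch '[0,0,0,0,0,0,5, 0,0,0,0,0,0,5, 0,0,0,0,0,0,5, 0,0,0,0,0,0,5, 0,0,0,0,0,0,5, 0,0,0,0,0,0,5]'|grep -v rot
python3 lev.py -70; python3 m2.py w9 gauge cover big_hole small_hole
python3 - <<'E'
from h import *
for n in ("scene","top"):
    im=bot.camera(n); cv2.imwrite(f"pics/{n}9.png",im); c=cam(n)
    g=bot.spot_point(n,"gauge"); print(n,[(x["uv"],x["confidence"]) for x in g[:2]], "expect", proj(c,[.5538,.2857,.138]))
E
```

```text
clock: 20.03
eef_pos: [0.665, 0.0439, 0.2497]
tool_rot: [0.573, 0.82, -0.0, -0.0]
ft_force: [-0.1, -0.3, -2.1]
grip_width: 0.0195
grasp_force: 59.3
clock: 20.7
eef_pos: [0.5501, 0.2896, 0.246]
tool_rot: [0.57, 0.821, -0.003, -0.003]
ft_force: [0.0, -0.6, -1.5]
grip_width: 0.0192
grasp_force: 59.3
clock: 21.2
eef_pos: [0.5541, 0.2849, 0.2491]
ft_force: [-0.2, 0.5, -0.9]
grip_width: 0.0197
grasp_force: 59.3
turn [ 0.     -0.0019  0.0004] [0.5541 0.2849 0.2491] [0.4745 0.4955 0.3658 1.4428 0.0008 1.6967] 21.2
gauge [(array([320.2, 243.7]), 0.91), (array([319.3, 210.2]), 0.37)]
cover [(array([322.8, 214.8]), 0.8)]
big_hole [(array([365.3, 225.2]), 0.74)]
small_hole [(array([277.5, 202.6]), 0.63)]
[0.5537 0.2857 0.2492] [ 0.5732  0.8194 -0.0005 -0.0008] [0.4759 0.4954 0.3659 1.4428 0.0009 1.6967] 21.45
scene [([472.9, 290.1], 0.83), ([344.5, 251.3], 0.63)] expect [[471.32058701 291.99509903]]
top [([144.0, 228.3], 0.66)] expect [[141.748363   225.76461004]]
```

```bash
python3 - <<'E'
from h import *
np.set_printoptions(precision=4,suppress=True)
K,D,_=cam("wrist"); C=np.load("pics/w9.npz")["C"]; c=(K,D,C)
print("tip",atz(c,(320.2,243.7),.1376),"cover",atz(c,(322.8,214.8),.055),"big",atz(c,(365.3,225.2),.055),"small",atz(c,(277.5,202.6),.055))
print("expect tip",proj(c,[.5537,.2857,.1376]),"cover",proj(c,[.5537,.2862,.055]))
for n,p in(("scene",(472.9,290.1)),("top",(144,228.3))): print(n,atz(cam(n),p,.1376))
E
python3 lev.py -70
```

```text
tip [0.555  0.2834 0.1376] cover [0.5557 0.2872 0.055 ] big [0.5961 0.2914 0.055 ] small [0.5131 0.2837 0.055 ]
expect tip [[319.5299 240.0469]] cover [[320.3588 215.0207]]
scene [0.5487 0.2862 0.1376]
top [0.5498 0.2819 0.1376]
turn [-0.0001 -0.0019 -0.0014] [0.5536 0.2859 0.2492] [0.4764 0.4954 0.3659 1.4429 0.0009 1.6968] 21.65
```

Run:
```python
from h import *
np.set_printoptions(linewidth=220)
r=bot.silhouettes("wrist","gauge")
for x in r[:2]:
    m=x["mask"]; ys,xs=np.nonzero(m); print(x["confidence"],m.sum(),ys.min(),ys.max())
    for v in range(ys.min(),min(ys.max(),ys.min()+70),4):
        q=np.nonzero(m[v])[0]; print(v,q.min() if len(q) else None,q.max() if len(q) else None,end=' | ')
g=cv2.cvtColor(cv2.imread("pics/w9.png"),cv2.COLOR_BGR2GRAY); print(); print(g[200:262:2,304:338:1])
K,D,_=cam("wrist"); c=(K,D,np.load("pics/w9.npz")["C"])
a=R.from_euler('z',np.radians(20)).apply([[0,1,0],[1,0,0]])*.0055
b=np.array([.5537,.2857,.1376]); print("tip circle",proj(c,[b+a[0],b-a[0],b+a[1],b-a[1]]).round(1).tolist(), "block hole", proj(c,[.5537,.2862,.095]))
```

```text
0.97 5647 236 367
236 319 324 | 240 315 328 | 244 314 329 | 248 313 329 | 252 313 330 | 256 313 330 | 260 312 330 | 264 312 331 | 268 312 331 | 272 311 331 | 276 301 343 | 280 299 344 | 284 299 344 | 288 298 345 | 292 298 346 | 296 297 347 | 300 296 347 | 304 296 347 | 
[[121 120 104 ... 142 143 143]
 [159 160 161 ... 144 143 144]
 [159 161 162 ...  97  97 106]
 ...
 [135 136 136 ... 217 217 217]
 [141 141 142 ... 214 213 212]
 [145 145 143 ... 218 218 218]]
tip circle [[319.5, 232.3], [319.5, 247.7], [327.5, 240.1], [311.6, 240.0]] block hole [[320.11782812 225.10260788]]
```

Run:
```python
import cv2
g=cv2.cvtColor(cv2.imread("pics/w9.png"),cv2.COLOR_BGR2GRAY)
for v in range(200,244): print(v,' '.join(f"{x//10:2d}" for x in g[v,300:344]))
```

```text
200 16 16 16 14 12 12 10 10  9  9  9  9  9 10 10 10  9  9  9  9  9  9  9  9 10 10 13 14 14 14 14 14 14 14 14 14 14 14 14 14 14 14 14 14
201 16 16 16 16 16 16 15 14 12 10 10  9  9  9  9 10  9  9  9  9  9  9  9  9  9  9  9 10 10 12 14 14 14 14 14 14 14 14 14 14 14 14 14 14
202 16 16 16 15 15 16 16 16 16 16 14 11 10 10  9  9  9  9  9 10  9  9 10 10  9  9  9  9  9  9  9 10 13 14 14 14 14 14 14 14 14 14 14 14
203 16 16 16 16 16 16 16 15 15 16 16 16 16 14 12 12 10 10  9  9  9  9 10  9  9  9 10  9  9 10  9  9  9  9 11 12 13 14 14 14 14 14 14 13
204 16 15 15 15 15 16 16 16 16 15 16 16 16 16 16 16 15 14 12 10 10  9  9  9  9  9 10 10 10 10  9  9  9  9  9  9  9 10 10 12 14 14 14 14
205 15 15 15 15 15 15 15 15 15 16 16 16 16 16 16 16 16 16 16 16 14 11 10 10  9  9  9  9  9 10 10 10 10  9 10  9  9  9  9  9  9 10 13 14
206 15 15 15 15 15 15 15 15 15 15 15 16 16 16 16 16 16 15 16 16 16 16 16 14 12 11 10  9  9  9  9  9 10 10 10 10 10 10 10  9  9  9  9  9
207 16 16 16 15 16 15 15 15 15 15 15 15 15 15 16 15 16 16 16 16 15 16 16 16 16 16 14 12 11 10 10  9  9  9 10  9 10 10 10 10 10  9  9  9
208 16 16 16
[... 4183 characters left out ...]
23 23 23 23 23 23 22
239 22 22 22 22 22 22 22 22 22 22 22 23 23 21 17  5  7  8  8  8  8  8  8  8  8  8  7  6 12 24 23 22 22 22 22 22 22 22 22 23 23 23 22 22
240 23 23 23 22 22 22 22 22 22 22 22 22 23 22 16  6  7  8  8  8  8  8  8  8  8  8  8  7 10 21 23 23 23 22 22 22 22 22 22 22 22 22 22 22
241 22 23 23 23 23 23 22 22 22 22 22 22 23 23  9  6  7  8  8  8  8  8  8  8  8  8  8  7  8 18 24 23 23 23 23 23 23 23 22 23 23 22 22 22
242 22 22 22 22 23 23 23 23 23 23 22 22 23 22  5  7  8  8  8  8  8  8  8  8  8  8  8  7  7 15 25 23 23 23 23 23 23 23 23 23 22 23 23 23
243 23 23 23 23 23 22 22 22 23 23 23 23 23 18  5  7  7  8  8  8  8  8  8  8  8  8  8  7  6 13 25 23 23 23 23 23 23 23 23 23 23 22 22 23
```

```bash
python3 - <<'E'
from h import *
np.set_printoptions(precision=4,suppress=True)
K,D,_=cam("wrist"); c=(K,D,np.load("pics/w9.npz")["C"])
t=atz(c,(321.3,243.3),.1376); h=atz(c,(320.6,225),.095); print(t,h,(h-t)*1e3)
E
python3 lev.py -70
```

```text
[0.5557 0.2839 0.1376] [0.554  0.2864 0.095 ] [ -1.6128   2.4962 -42.6   ]
turn [-0.     -0.0018 -0.0014] [0.5536 0.286  0.2491] [0.4764 0.4954 0.3659 1.4428 0.0009 1.6967] 21.7
```

Run:
```python
from h import *
np.set_printoptions(precision=2,suppress=True,linewidth=200)
K,D,_=cam("wrist"); he=np.array(bot.camera_info("wrist")["hand_eye"]); c=(K,D,he)
Z=1.116e-1
for b in (0,-.0145,-.026):   # lean: tool-x offset of tip relative to TCP level /0.1116 
  a=-.0029-b*.1116
  q=lambda x,z:[a+b*z+x,.0008,z]
  print(b,"tip",proj(c,q(0,Z))[0],"headbottom+10",proj(c,q(.01,Z-.085))[0],"top+10",proj(c,q(.01,Z-.127))[0],"top-10",proj(c,q(-.01,Z-.127))[0])
g=cv2.cvtColor(cv2.imread("pics/w9.png"),cv2.COLOR_BGR2GRAY)
print(g[266:286,316:327].mean(1).round()); print([(v,int(x)) for v,x in zip(range(310,385),g[310:385,316:327].mean(1))])
r=bot.silhouettes("wrist","gauge")[0]["mask"]; print([(v,np.nonzero(r[v])[0].min(),np.nonzero(r[v])[0].max()) for v in list(range(272,280))+list(range(308,368,4)) if r[v].any()])
```

```text
0 tip [320.55 245.16] headbottom+10 [320.07 278.08] top+10 [319.59 325.34] top-10 [319.66 376.04]
-0.0145 tip [320.55 245.16] headbottom+10 [320.07 275.53] top+10 [319.58 320.42] top-10 [319.65 371.58]
-0.026 tip [320.55 245.16] headbottom+10 [320.07 273.5 ] top+10 [319.58 316.48] top-10 [319.65 368.  ]
[81. 80. 80. 79. 78. 78. 78. 78. 79. 83. 84. 79. 48. 54. 81. 84. 83. 82. 81. 81.]
[(310, 65), (311, 81), (312, 79), (313, 78), (314, 78), (315, 78), (316, 78), (317, 79), (318, 84), (319, 88), (320, 89), (321, 89), (322, 89), (323, 90), (324, 89), (325, 89), (326, 89), (327, 90), (328, 91), (329, 92), (330, 93), (331, 93), (332, 93), (333, 93), (334, 92), (335, 93), (336, 93), (337, 92), (338, 92), (339, 93), (340, 93), (341, 92), (342, 92), (343, 92), (344, 91), (345, 91), (346, 91), (347, 92), (348, 92), (349, 92), (350, 92), (351, 92), (352, 92), (353, 93), (354, 92), (355, 92), (356, 92), (357, 92), (358, 92), (359, 92), (360, 92), (361, 93), (362, 93), (363, 94), (364, 95), (365, 95), (366, 95), (367, 86), (368, 114), (369, 158), (370, 164), (371, 161), (372, 159), (373, 158), (3
[... 281 characters left out ...]
76, np.int64(301), np.int64(343)), (277, np.int64(300), np.int64(343)), (278, np.int64(300), np.int64(343)), (279, np.int64(300), np.int64(344)), (308, np.int64(295), np.int64(348)), (312, np.int64(294), np.int64(349)), (316, np.int64(294), np.int64(349)), (320, np.int64(293), np.int64(351)), (324, np.int64(293), np.int64(350)), (328, np.int64(293), np.int64(350)), (332, np.int64(294), np.int64(349)), (336, np.int64(294), np.int64(349)), (340, np.int64(294), np.int64(348)), (344, np.int64(293), np.int64(348)), (348, np.int64(294), np.int64(349)), (352, np.int64(294), np.int64(349)), (356, np.int64(294), np.int64(349)), (360, np.int64(294), np.int64(349)), (364, np.int64(294), np.int64(349))]
```

```bash
python3 -m inch '[-1.6,2.5,-6,0,0,0,5, -1.6,2.5,-12,0,0,0,5, -1.6,2.5,-12,0,0,0,5, -1.6,2.5,-12,0,0,0,5, -1.6,2.5,-12,0,0,0,5, -1.6,2.5,-12,0,0,0,5, -1.6,2.5,-12,0,0,0,5, -1.6,2.5,-12,0,0,0,5]'
python3 m2.py w10
python3 - <<'E'
from h import *
g=cv2.cvtColor(cv2.imread("pics/w10.png"),cv2.COLOR_BGR2GRAY)
for v in range(210,256): print(v,' '.join(f"{x//10:2d}" for x in g[v,306:340]))
E
```

```text
clock: 22.42
eef_pos: [0.5521, 0.2884, 0.2374]
tool_rot: [0.573, 0.819, -0.0, -0.001]
ft_force: [0.1, -0.3, -1.2]
grip_width: 0.019
grasp_force: 59.3
[0.5521 0.2884 0.2373] [ 0.5731  0.8195 -0.0004 -0.0007] [0.481  0.4979 0.3395 1.4136 0.0009 1.7015] 22.4667
210 15 15 16 16 16 14 12 12 10 10  9  9  9  9  9 10  9 10 10  9 10  9  9  9  9  9  9  9  9 10 10 12 14 14
211 15 15 15 16 15 16 16 16 15 14 12 10 10  9  9  9  9 10 10 10  9  9 10 10 10  9  9  9  9  9  9  9  9 10
212 16 16 15 16 15 15 15 15 16 16 16 15 14 12 11 10  9  9  9  9 10 10  9 10 10 10 10 10 10 10  9  9  9  9
213 15 15 15 15 16 15 15 15 15 15 16 16 16 16 16 14 12 10 10  9  9  9  9  9 10  9 10  9 10 10  9 10 10  9
214 15 15 15 15 15 15 15 15 16 15 15 15 15 16 16 16 16 16 14 12 11 10 10  9  9  9  9  9 10 10 10 10 10 10
215 15 15 15 15 15 15 15 15 15 15 15 16 16 16 15 16 15 16 16 16 16 15 14 10 10 10  9  9  9 10  9 10 10 10
216 16 15 15 15 15 15 15 15 15 15 15 15 15 16 16 16 16 16 16 15 15 15 14 14 14 13 11 10 10  9  9  9  9  9
217 16 16 16 15 15 15 15 15 15 15 15 15 15 15 15 15 16 16 15 13 13 13 13 14 14 14 14 14 13 11 11 12
[... 3334 characters left out ...]
8  8  8  8  8  8  8  8  8  8  7  8 18 24 23 23 22 22 22 22 22 22
250 21 22 22 22 22 22 20  8  7  8  8  8  8  8  8  8  8  8  8  8  8  7  7  9 18 24 23 23 23 23 23 23 22 22
251 21 21 21 21 22 22 20  9  7  8  8  8  8  8  8  8  8  8  8  8  8  7  7  9 19 24 23 23 23 22 22 23 23 22
252 21 21 21 21 21 22 21  8  7  7  8  8  8  8  8  8  8  8  8  8  8  8  7  9 18 24 23 23 23 21 21 23 23 23
253 21 21 21 21 21 21 21  5  7  7  7  8  8  8  8  8  8  8  8  8  8  7  7  7 13 22 22 23 23 21 22 23 23 23
254 21 21 21 21 21 22 21  5  7  7  7  8  8  8  8  8  8  8  8  8  8  8  7  7 13 22 21 21 21 21 21 23 23 23
255 21 21 22 21 21 22 21  5  7  7  8  8  8  8  8  8  8  8  8  8  8  8  7  7 13 22 21 21 21 21 21 21 21 23
```

Run:
```python
from h import *
np.set_printoptions(precision=4,suppress=True)
K,D,_=cam("wrist"); c=(K,D,np.load("pics/w10.npz")["C"])
t=atz(c,(321.3,243.0),.1257); h=atz(c,(321.1,233.7),.095); print(t,h,(h-t)*1e3)
```

```text
[0.5537 0.2876 0.1257] [0.554  0.2861 0.095 ] [  0.2977  -1.4243 -30.7   ]
```

```bash
python3 -m inch '[0.3,-1.4,0,0,0,0,5, 0.3,-1.4,-10,0,0,0,5, 0.3,-1.4,-20,0,0,0,5, 0.3,-1.4,-25,0,0,0,5, 0.3,-1.4,-30,0,0,0,5, 0.3,-1.4,-35,0,0,0,5, 0.3,-1.4,-40,0,0,0,5, 0.3,-1.4,-40,0,0,0,5]'; python3 -m inch '[0,0,0,0,0,0,5, 0,0,0,0,0,0,5, 0,0,0,0,0,0,5]'; python3 lev.py -70
```

```text
clock: 23.13
eef_pos: [0.5517, 0.2867, 0.1956]
tool_rot: [0.573, 0.82, -0.002, -0.001]
ft_force: [-0.1, -0.5, -2.1]
grip_width: 0.0195
grasp_force: 59.3
clock: 23.38
eef_pos: [0.5526, 0.2871, 0.1977]
tool_rot: [0.573, 0.82, -0.0, -0.001]
ft_force: [-0.9, 0.4, -0.6]
grip_width: 0.0189
grasp_force: 59.3
turn [-0.0005 -0.0009 -0.0013] [0.5526 0.2871 0.1977] [0.4788 0.5127 0.2603 1.319  0.0008 1.6992] 23.3833
```

```bash
python3 -m inch '[0,0,-5,0,0,0,5, 0,0,-10,0,0,0,5, 0,0,-15,0,0,0,5, 0,0,-20,0,0,0,5, 0,0,-25,0,0,0,5, 0,0,-25,0,0,0,5, 0,0,-25,0,0,0,5]'; python3 -m inch '[0,0,-4,0,0,0,5, 0,0,-8,0,0,0,5, 0,0,-12,0,0,0,5, 0,0,-16,0,0,0,5, 0,0,-20,0,0,0,5, 0,0,-24,0,0,0,5, 0,0,-24,0,0,0,5, 0,0,-24,0,0,0,5]'
```

```text
clock: 23.97
eef_pos: [0.5519, 0.2868, 0.1714]
tool_rot: [0.573, 0.82, -0.001, -0.001]
ft_force: [0.5, 1.2, -0.9]
grip_width: 0.0192
grasp_force: 59.3
clock: 24.63
eef_pos: [0.552, 0.2868, 0.1476]
tool_rot: [0.573, 0.82, -0.001, -0.001]
ft_force: [-0.2, -0.6, -0.2]
grip_width: 0.0194
grasp_force: 59.3
```

Free so far; expected bottom at TCP z ≈ 0.1316. Going gently.

```bash
python3 -m inch '[0,0,-2,0,0,0,5, 0,0,-4,0,0,0,5, 0,0,-6,0,0,0,5, 0,0,-8,0,0,0,5, 0,0,-10,0,0,0,5, 0,0,-12,0,0,0,5, 0,0,-13,0,0,0,5, 0,0,-13,0,0,0,5]'; python3 -m inch '[0,0,-0.5,0,0,0,5, 0,0,-1,0,0,0,5, 0,0,-1.5,0,0,0,5, 0,0,-1.5,0,0,0,5, 0,0,-1.5,0,0,0,5]'
```

```text
clock: 25.3
eef_pos: [0.5521, 0.2869, 0.1347]
tool_rot: [0.573, 0.82, -0.001, -0.001]
ft_force: [-0.1, -0.4, -1.1]
grip_width: 0.0192
grasp_force: 59.3
clock: 25.72
eef_pos: [0.5523, 0.287, 0.1336]
tool_rot: [0.573, 0.82, -0.001, -0.001]
ft_force: [0.2, -0.4, -1.1]
grip_width: 0.0194
grasp_force: 59.3
```

```bash
for k in 1 2 3; do python3 -m inch '[0,0,-0.4,0,0,0,5, 0,0,-0.8,0,0,0,5, 0,0,-0.8,0,0,0,5, 0,0,-0.8,0,0,0,5]' | grep -E 'eef|ft_f'; done
```

```text
eef_pos: [0.5523, 0.2869, 0.1328]
ft_force: [0.3, 1.3, -1.0]
eef_pos: [0.5523, 0.2869, 0.132]
ft_force: [0.1, 0.6, -0.6]
eef_pos: [0.5524, 0.287, 0.1317]
ft_force: [-0.9, -0.3, 1.0]
```

```bash
python3 -m inch '[0,0,-0.4,0,0,0,5, 0,0,-0.8,0,0,0,5, 0,0,-0.8,0,0,0,5, 0,0,-0.8,0,0,0,5]' | grep -E 'eef|ft_f'; python3 -m inch '[0,0,-0.3,0,0,0,5, 0,0,-0.6,0,0,0,5, 0,0,-0.6,0,0,0,5, 0,0,-0.6,0,0,0,5]' | grep -E 'eef|ft_f'
```

```text
eef_pos: [0.5524, 0.287, 0.1316]
ft_force: [-2.1, -1.0, 6.5]
eef_pos: [0.5524, 0.287, 0.1316]
ft_force: [-1.6, -1.1, 9.6]
```

Bottomed out at TCP z = 0.1316, as expected, with about 10 N upward force. Holding for over 2 s (28 rows), then releasing and rising.

```bash
for k in 1 2 3; do python3 -m inch '[0,0,0,0,0,0,5, 0,0,0,0,0,0,5, 0,0,0,0,0,0,5, 0,0,0,0,0,0,5, 0,0,0,0,0,0,5, 0,0,0,0,0,0,5, 0,0,0,0,0,0,5, 0,0,0,0,0,0,5]' | grep -E 'clock|eef|ft_f'; done
python3 -m inch '[0,0,0,0,0,0,5, 0,0,0,0,0,0,5, 0,0,0,0,0,0,5, 0,0,0,0,0,0,5]' | grep -E 'clock|eef|ft_f'
python3 -m inch '[0,0,0,0,0,0,15, 0,0,0,0,0,0,30, 0,0,0,0,0,0,45, 0,0,0,0,0,0,60, 0,0,0,0,0,0,60, 0,0,0,0,0,0,60, 0,0,0,0,0,0,60, 0,0,0,0,0,0,60]'
```

```text
clock: 28.05
eef_pos: [0.5524, 0.2871, 0.1316]
ft_force: [-3.7, -1.2, 8.1]
clock: 28.72
eef_pos: [0.5524, 0.2871, 0.1316]
ft_force: [-2.2, -1.2, 8.7]
clock: 29.38
eef_pos: [0.5524, 0.287, 0.1316]
ft_force: [-2.5, -0.9, 8.3]
clock: 29.72
eef_pos: [0.5524, 0.2871, 0.1316]
ft_force: [-3.5, -1.0, 8.5]
clock: 30.38
eef_pos: [0.5523, 0.287, 0.1296]
tool_rot: [0.573, 0.819, -0.001, -0.001]
ft_force: [-0.4, -0.2, -0.5]
grip_width: 0.0518
grasp_force: 0.0
```

```bash
python3 -m inch '[0,0,8,0,0,0,60, 0,0,25,0,0,0,60, 0,0,50,0,0,0,60, 0,0,75,0,0,0,60, 0,0,100,0,0,0,60, 0,0,110,0,0,0,60, 0,0,110,0,0,0,60, 0,0,110,0,0,0,60]'
python3 -m inch '[-40,-60,0,0,0,0,60, -40,-60,0,0,0,0,60, -40,-60,0,0,0,0,60, -40,-60,0,0,0,0,60, -40,-60,0,0,0,0,60, -40,-60,0,0,0,0,60, -40,-60,0,0,0,0,60, -40,-60,0,0,0,0,60]' | grep eef
python3 - <<'E'
from h import *
np.set_printoptions(precision=1,suppress=True)
for n in ("scene","top","wrist"):
    c=cam(n); im=bot.camera(n); cv2.imwrite(f"pics/{n}_end.png",im)
    print(n,"expect gauge origin/top, cover:",proj(c,[[.5537,.2862,.02],[.5537,.2862,.147],[.5537,.2862,.055]]).tolist())
    for t in ("gauge","cover","oil_can","blank_cover","bearing_hub","driver"):
        r=bot.spot_point(n,t); print(t,[(np.array(x["uv"]),round(x["confidence"],2)) for x in r[:1]],end=' ')
    r=bot.silhouettes(n,"gauge")
    if r:
        ys,xs=np.nonzero(r[0]["mask"]); print("\n mask",xs.min(),xs.max(),ys.min(),ys.max(),r[0]["confidence"])
print(bot.get_obs()["clock"])
E
```

```text
clock: 31.05
eef_pos: [0.5524, 0.287, 0.2399]
tool_rot: [0.573, 0.82, -0.0, -0.001]
ft_force: [-0.6, -0.2, -0.7]
grip_width: 0.0513
grasp_force: 0.0
eef_pos: [0.5127, 0.2277, 0.2395]
scene expect gauge origin/top, cover: [[456.1417370348253, 330.28403970289156], [472.95680701134086, 288.86028180865196], [460.4241875509812, 319.74437988271086]]
gauge [] cover [(array([457.8, 320.1]), 0.74)] oil_can [(array([342.7, 249.7]), 0.69)] blank_cover [(array([226.8, 172.8]), 0.75)] bearing_hub [(array([295.7, 253.7]), 0.94)] driver [(array([373.2, 228. ]), 0.6)] 
 mask 463 479 284 309 0.86
top expect gauge origin/top, cover: [[160.5411418389643, 233.86230693785618], [139.79277712122237, 225.12774144074348], [155.31880439046947, 231.66538364355605]]
gauge [] cover [(array([154. , 233.5]), 0.57)] oil_can [(array([304.8, 264.9]), 0.91)] blank_cover [(array([470.7, 262.8]), 0.59)] bearing_hub [(array([339.2, 228.1]), 0.93)] driver [(array([296.7, 308.2]), 0.92)] wrist expect gauge origin/top, cover: [[381.9811344412661, 168.74750135917563], [416.4518637854568, 184.5051001898463], [388.6889225306511, 171.80882833444912]]
gauge [(array([380.1, 167.6]), 0.73)] cover [(array([388.7, 174.4]), 0.88)] oil_can [(array([259.6, 359.2]), 0.81)] blank_cover [] bearing_hub [] driver [] 
 mask 389 432 163 199 0.91
32.9167
```

Gauge and cover match their expected positions in the views that show them, and the bystanders are unmoved. Handing in.

```bash
python3 -c "
from workcell import bot; print(bot.job_done())"
```

```text
the job is handed in; nothing more can be done
None
```

The cover is fitted fully home on both pins and the depth gauge was bottomed, held for over two seconds and left standing in the bore; the blank cover, oil can, bearing hub and screwdriver were not moved, and the job was handed in at about 33 s (no verdict was returned).

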